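Set out the rubbing blocks from their tub

TASK

Take hold of the upright lug on the edge of the tub's loose lid and tip the lid up, well open (about 20 degrees), with its opposite edge still resting on the tub's rim; then lift it off, lay it flat, right way up, in the middle of the black rubber mat and let go. Take every rubbing block out of the tub and set each one down flat, grip upwards, inside an outline of its own on the wooden board, so that they form the marked interlocking layer (three side by side, two crosswise behind them; with fewer than five blocks any outlines may stay empty). When all the blocks lie in place, put the lid back on the tub, fully seated all round, and leave the blocks in their outlines and the bottle, can and cup alone.

Things in the scene. Friction and masses are not known exactly. Their poses are not given: they have to be found in the camera images.
- tub: grey open square tub, fixed to the table: outside 198 x 198 mm, 50 mm high, walls 5 mm, floor 5 mm thick (inside 188 x 188 mm); a thin wall, flat rim at the top. Origin: centre of its underside on the table; x towards the far side, y left, z up at yaw 0. Turned up to 0.3 rad
- lid: loose blue lid, 220 x 220 mm, plate 5 mm, skirt 4 mm thick reaching 8 mm down (7 mm play round the tub). Origin: centre of the plate's underside, which rests on the rim, 50 mm above the tub's origin (8 mm above a flat surface). Starts centred on the tub with its axes. Only handle: upright lug, 44 (x) x 12 (y) mm, centre x = -98 mm, z = 5 to 35 mm; 0.22 kg, can be carried level by it
- lid_lug (a point): point in the lid's lug at the height to grip, at (-98, 0, 28) mm in the lid's frame; finger tips 19 mm past the TCP then stay 4 mm clear of the plate
- lid_far (a point): point on the underside of the lid at the far edge, across from the lug, at (96.5, 0, 0) mm in the lid's frame
- tub_far_rim (a point): middle of the top of the tub's +x wall, at (96.5, 0, 50) mm in the tub's frame: the lid pivots here when tipped up by its lug
- board: wooden slab fixed to the table, 190 (x) x 200 (y) x 18 mm, with five black outlines, 82 x 54 mm each, on top. Origin: centre of its underside; turned up to 0.3 rad. It stands to the left or right of the tub, the mat on the other side
- mat: black rubber mat fixed to the table, 240 x 240 x 3 mm, where the lid is laid. Origin: centre of its underside
- slot0 (a point): point in the board's top face (18 mm above the table), centre of outline at (-28, -56) mm in the board's frame: a block here has its long side along the board's x axis (either way round)
- slot1 (a point): point in the board's top face (18 mm above the table), centre of outline at (-28, 0) mm in the board's frame: a block here has its long side along the board's x axis (either way round)
- slot2 (a point): point in the board's top face (18 mm above the table), centre of outline at (-28, 56) mm in the board's frame: a block here has its long side along the board's x axis (either way round)
- slot3 (a point): point in the board's top face (18 mm above the table), centre of outline at (42, -42) mm in the board's frame: a block here has its long side along the board's y axis (either way round)
- slot4 (a point): point in the board's top face (18 mm above the table), centre of outline at (42, 42) mm in the board's frame: a block here has its long side along the board's y axis (either way round)
- block1: dark stone-rubbing block, 0.12 kg, may be absent (4 or 5 identical ones), starts in the tub: base 78 (x, long) x 52 (y) x 12 mm, upright grip rib on top, 56 (x) x 14 (y) mm, z = 12 to 40 mm. Origin: centre of its underside, z up. Pinch the rib across y with the TCP 35 mm above the origin: opened to 22 mm the fingers stay within the base's outline, clear of neighbours and walls
- block2: dark stone-rubbing block, 0.12 kg, may be absent (4 or 5 identical ones), starts in the tub: base 78 (x, long) x 52 (y) x 12 mm, upright grip rib on top, 56 (x) x 14 (y) mm, z = 12 to 40 mm. Origin: centre of its underside, z up. Pinch the rib across y with the TCP 35 mm above the origin: opened to 22 mm the fingers stay within the base's outline, clear of neighbours and walls
- block3: dark stone-rubbing block, 0.12 kg, may be absent (4 or 5 identical ones), starts in the tub: base 78 (x, long) x 52 (y) x 12 mm, upright grip rib on top, 56 (x) x 14 (y) mm, z = 12 to 40 mm. Origin: centre of its underside, z up. Pinch the rib across y with the TCP 35 mm above the origin: opened to 22 mm the fingers stay within the base's outline, clear of neighbours and walls
- block4: dark stone-rubbing block, 0.12 kg, may be absent (4 or 5 identical ones), starts in the tub: base 78 (x, long) x 52 (y) x 12 mm, upright grip rib on top, 56 (x) x 14 (y) mm, z = 12 to 40 mm. Origin: centre of its underside, z up. Pinch the rib across y with the TCP 35 mm above the origin: opened to 22 mm the fingers stay within the base's outline, clear of neighbours and walls
- block5: dark stone-rubbing block, 0.12 kg, may be absent (4 or 5 identical ones), starts in the tub: base 78 (x, long) x 52 (y) x 12 mm, upright grip rib on top, 56 (x) x 14 (y) mm, z = 12 to 40 mm. Origin: centre of its underside, z up. Pinch the rib across y with the TCP 35 mm above the origin: opened to 22 mm the fingers stay within the base's outline, clear of neighbours and walls
- spray_can: bystander: can 60 mm across, 170 mm high, origin centre of its underside
- tint_bottle: bystander: small bottle 44 mm across, 120 mm high, origin centre of its underside
- rinse_cup: bystander: cup 70 mm across, 80 mm high, origin centre of its underside

How it is judged:
By the outcome, as a careful person would: the job done as asked, in the order asked, and still so for the second after the job is handed in, with the robot touching nothing.
Of block1, block2, block3, block4, block5 only 4 to 5 are there at a start; the rules pass over those that are not, and their reading is None.
At some moment in a run one of block1, block2, block3, block4, block5 may be knocked a few centimetres aside while the robot is not near it.
It also fails if it takes over 210 s, if anything falls off the work surface, if the arm or the gripper's body presses on something with over 40 N, if the wrist force passes 120 N, or if a joint passes its speed limit or range.

ROBOT

A 7-joint arm with a two-finger parallel gripper is mounted at the origin on the work surface. World frame = base frame: x ahead of the robot, y to its left, z up, the work surface at z = 0. Lengths are in m, angles in rad, forces in N, time in s.
With the tool pointing down it reaches from about 0.425 to 0.95 m from the base axis. Payload 4.7 kg.
Tool frame: the origin (TCP) lies between the finger pads, 19 mm behind the fingertips; this is the grasp point; z points along the fingers, y is the line along which they close (so a half turn about z gives the same grasp; the last joint's range is limited). The gripper opens to 85 mm and grips with 20 to 120 N. Pads are 22 mm wide; open, the fingers measure 114 mm over their backs; the gripper's body (76 mm by 85 mm) begins 54 mm behind the grasp point. The pads swing forward as they close: fully open they stand 13 mm farther back than shut.
Start: joints at [-0.029, 0.469, -0.049, 1.532, 0.024, 1.141, -0.082], TCP at [0.675, 0, 0.25] pointing down, gripper open.
Joint ranges: [-2.59, 2.59], [-0.33, 1.99], [-1.39, 1.29], [0.1, 2.45], [-1.04, 4.18], [0.21, 1.99], [-2.66, 2.66]. Speed limits (rad/s): [2.57, 2.57, 3.14, 3.14, 3.14, 3.14, 3.14].

INTERFACE

Orientations are given as [roll, pitch, yaw] about the fixed x, y, z axes, in that order (R = Rz(yaw) Ry(pitch) Rx(roll)).
In Python, from plant import robot gives the robot as it stands. Calls block until the motion is done:
- robot.goto(position, orientation): joint-space move of the TCP to a pose.
- robot.move_straight(position, vel=0.15, attitude=None, contact_N=None): straight line of the TCP; attitude=None keeps the orientation; vel is the mean speed in m/s. With contact_N (N) it stops when the force on the tool has changed by that much, and returns True; else False.
- robot.move_joints(angles): joint-space move.
- robot.grip(opening, strength=None): opening from 0.0 (shut) to 1.0 (fully open); strength is the grip in N (None keeps the last); returns when the fingers have stopped.
- robot.sleep(seconds).
- robot.inverse_kinematics(position, orientation): joint angles nearest the present ones, or None.
- robot.sense(): the state.
- robot.grab_frame(name): name is "scene" or "side" or "wrist"; returns a dict with "image" (384x512x3 uint8, red, green, blue), "range_z" (384x512 float32, m along the optical axis (not along the pixel's ray), 0 where there is no reading), "fx", "fy", "cx", "cy" (pixels), "R" (3x3) and "t" (3): a world point X has camera coordinates R X + t. Camera axes: x right, y down, z forward; pixel columns grow to the right and rows downward; lengths in m; the calibration is good to about 2 mm. The wrist camera is an equidistant fisheye: a pixel r from the principal point sees the ray r / f radians off the axis. A picture is of the moment at which its call begins.
A pose or a line that the arm cannot do raises robot.IKError and nothing moves.
- robot.close_job(): hands the job in; it is judged then, once.
The state is a dict: "t": time; "joint_pos": joint angles; "joint_velocities": joint speeds; "effort": joint torques, N m; "tcp_pos": TCP position; "tcp_rot": TCP orientation; "wrist_force": force on the tool from outside, world axes, zero at the start; "torque": the same for the moment, N m; "opening": opening from 0.0 (shut) to 1.0 (fully open); "gripper_force": force on a finger pad.
Only numpy, scipy, OpenCV 4.12 (cv2) and the standard library are available. Lean on these libraries where they do the work, as an engineer would, in place of code of your own. Each camera call takes 0.05 s, during which the arm holds its last target. There are 200 camera calls.

## Working session

There is one attempt and no reset: what is moved stays moved. The work goes in short steps, each a Python script; the robot and the scene stay as the last script left them, time stands still between calls to the robot, and variables do not carry over. Pictures are saved under pics/ and viewed, at most 14 in all, crops included, and the job is handed in when it is done.

```bash
ls; mkdir -p pics
python3 - <<'E'
from plant import robot
import cv2,numpy as np,pickle
F={n:robot.grab_frame(n) for n in("scene","side","wrist")}
pickle.dump(F,open("f0.pkl","wb"))
for n in F:
    f=F[n];print(n,f["fx"],f["cx"],f["cy"],-f["R"].T@f["t"],f["R"][2],(f["range_z"]>0).mean())
cv2.imwrite("pics/a.png",cv2.resize(np.hstack([F["scene"]["image"],F["side"]["image"]])[:,:,::-1],(800,300)))
cv2.imwrite("pics/b.png",F["scene"]["image"][:,:,::-1])
print(robot.sense())
E
```

```text
pics
scene 358.32727623401377 253.3260794389548 188.0870541459541 [ 1.07973662 -0.44471158  0.74794654] [-0.51827634  0.46566729 -0.71731695] 0.9960225423177084
side 356.80407938084335 248.4283836889728 193.5878643136138 [ 0.39046862 -0.66266167  0.8210855 ] [ 0.21166756  0.6438284  -0.73531071] 0.9957682291666666
wrist 297.3186396354542 259.19082577173856 188.98271724887056 [0.67498906 0.06836784 0.37324819] [-8.06516111e-04 -2.69286775e-01 -9.63059698e-01] 0.9834136962890625
{'t': 0.15, 'joint_pos': array([-0.02890154,  0.46928801, -0.04859894,  1.53341116,  0.02405814,
        1.14099487, -0.08229476]), 'joint_velocities': array([ 0.00028431, -0.00159923, -0.00250648, -0.00469676, -0.00157985,
        0.00069327,  0.00030405]), 'effort': array([ 3.33697863e-04, -5.10767841e+01, -4.67274967e-02, -2.37979531e+01,
        1.07760131e-02,  5.44104041e-03, -2.80327527e-05]), 'tcp_pos': array([6.74585975e-01, 3.35187953e-05, 2.49184547e-01]), 'tcp_rot': array([-3.14007420e+00,  7.23113441e-06,  1.57081463e+00]), 'wrist_force': array([0.22146923, 0.2943169 , 0.89084332]), 'torque': array([0.02338938, 0.00032483, 0.04748071]), 'gripper_force': 0.0, 'opening': 0.9975071056119517}
```

View pics/b.png

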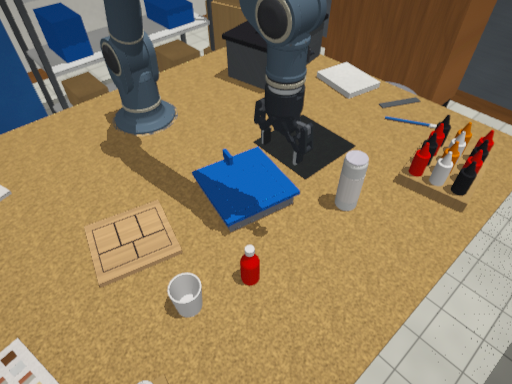

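View pics/a.png

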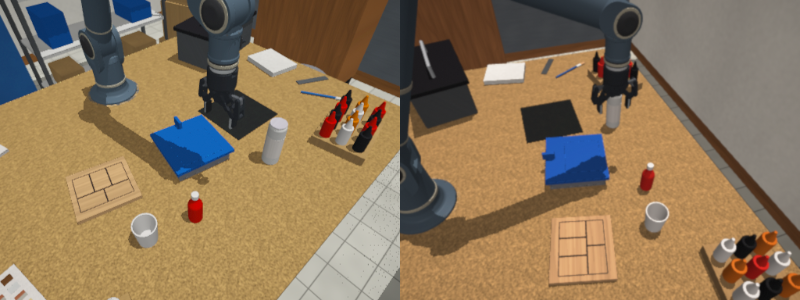

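The scene view shows the blue lid on the tub around (245,190), its lug at (228,156), the board at (133,240) and the mat at (305,145). The can is at (350,180), the bottle at (250,265) and the cup at (186,293). The side view agrees, so I'm measuring next.

```bash
cat > h.py <<'E'
import numpy as np,cv2
from plant import robot
def cloud(f,wrist=False):
    v,u=np.mgrid[0:384,0:512].astype(float)
    a=(u-f["cx"])/f["fx"];b=(v-f["cy"])/f["fy"]
    if wrist:
        r=np.hypot(a,b)+1e-9;k=np.tan(np.minimum(r,1.4))/r;a,b=a*k,b*k
    z=f["range_z"];P=np.stack([a*z,b*z,z],-1)
    return (P-f["t"])@f["R"]          # rows: R^T (p-t)
def hsv(f): return cv2.cvtColor(f["image"],cv2.COLOR_RGB2HSV)
def rect(P):
    (c,s,a)=cv2.minAreaRect(P[:,:2].astype(np.float32)); return np.array(c),np.array(s),np.radians(a)
def biggest(m):
    n,l,s,_=cv2.connectedComponentsWithStats(m.astype(np.uint8))
    return l==1+np.argmax(s[1:,4])
E
cat > m.py <<'E'
from h import *
import pickle
F=pickle.load(open("f0.pkl","rb"))
for n in F:
    f=F[n];P=cloud(f,n=="wrist");H=hsv(f);Z=P[...,2];print("==",n)
    tab=np.abs(Z)<.01; print("table z med",np.median(Z[tab&(H[...,1]>80)]))
    near=(P[...,0]>.3)&(P[...,0]<1)&(abs(P[...,1])<.5)
    blue=(H[...,0]>100)&(H[...,0]<125)&(H[...,1]>150)&near
    m=biggest(blue&(abs(Z-.055)<.006)); print("lid",rect(P[m]),np.median(Z[m]))
    m=blue&(Z>.068)&(Z<.1); print("lug",m.sum(),P[m].mean(0) if m.any() else 0,rect(P[m]) if m.any() else 0)
    m=biggest(near&(abs(Z-.018)<.006)&(P[...,1]<-.1)); print("board",rect(P[m]),np.median(Z[m]))
    m=biggest(near&(abs(Z-.003)<.008)&(H[...,2]<50)&(P[...,1]>.05)); print("mat",rect(P[m]),np.median(Z[m]))
    m=near&(Z>.06)&(Z<.2)&(H[...,1]<60)&(H[...,2]>110)
    nn,l,s,_=cv2.connectedComponentsWithStats(m.astype(np.uint8))
    for i in range(1,nn):
        if s[i,4]>40: q=P[l==i]; print(" obj",s[i,4],q.min(0),q.max(0))
    m=near&((H[...,0]<6)|(H[...,0]>174))&(H[...,1]>180)&(Z>.02)
    if m.any(): q=P[biggest(m)];print(" bottle",q.min(0),q.max(0))
E
python3 -c "
import numpy as np;np.set_printoptions(precision=4,suppress=True);exec(open('m.py').read())"
```

```text
== scene
table z med -0.0019636532153596725
lid (array([0.54  , 0.0059]), array([0.2198, 0.2229]), np.float64(1.3676650462296478)) 0.053337011224392036
lug 70 [0.4488 0.0235 0.0786] (array([0.4466, 0.0253]), array([0.0115, 0.0434]), np.float64(1.3428160222044998))
board (array([ 0.4695, -0.3129]), array([0.2002, 0.1929]), np.float64(1.3219681314010872)) 0.01612928533693478
mat (array([0.5005, 0.3008]), array([0.2384, 0.2362]), np.float64(1.5532619410197603)) 0.00043524717292018787
 obj 1008 [0.7277 0.1563 0.06  ] [0.7872 0.2163 0.1704]
 obj 338 [0.868  0.3931 0.0601] [0.9131 0.4607 0.1403]
 obj 99 [ 0.7405 -0.173   0.1044] [ 0.762  -0.1522  0.1202]
 obj 455 [ 0.6752 -0.3408  0.06  ] [ 0.7438 -0.2716  0.0807]
 bottle [ 0.7313 -0.1844  0.0206] [ 0.7727 -0.1442  0.0995]
== side
table z med 0.0003635315701857692
lid (array([0.5382, 0.0053]), array([0.2226, 0.2155]), np.float64(1.368853348708041)) 0.055721825546151085
lug 99 [0.4443 0.0223 0.0803] (array([0.4435, 0.0247]), array([0.0131, 0.0414]), np.float64(1.410696136807039))
board (array([ 0.468 , -0.3131]), array([0.2021, 0.1902]), np
[... 414 characters left out ...]
-0.1859  0.0213] [ 0.763  -0.1505  0.0989]
== wrist
table z med 0.0002859206440229172
lid (array([0.5398, 0.0075]), array([0.2175, 0.2193]), np.float64(1.361743108071693)) 0.055685379558869784
lug 360 [0.4515 0.0276 0.0822] (array([0.4463, 0.0284]), array([0.0124, 0.0418]), np.float64(1.3171008050348039))
board (array([ 0.4067, -0.3402]), array([0.1296, 0.0749]), np.float64(0.9867727563286537)) 0.017868203877281576
mat (array([0.4771, 0.2307]), array([0.0024, 0.    ]), np.float64(2.292165173368006)) 0.0025936894784816386
 obj 1357 [0.7257 0.1581 0.06  ] [0.7766 0.1874 0.1516]
 obj 181 [ 0.7394 -0.1615  0.1058] [ 0.7596 -0.1501  0.1218]
 bottle [ 0.675  -0.1696  0.02  ] [0.7676 0.0684 0.3732]
```

```bash
cat >> h.py <<'E'
from scipy.spatial.transform import Rotation as Ro
def att(yaw,tilt=0,flip=False):
    R=Ro.from_euler('z',yaw)*Ro.from_euler('y',tilt)*Ro.from_euler('x',np.pi)
    if flip: R=R*Ro.from_euler('z',np.pi)
    return list(R.as_euler('xyz'))
LY=-.203; TUB=np.array([.539,.006]); MAT=np.array([.499,.2995]); MY=-.02
BO=np.array([.4688,-.313]); BY=1.3205-np.pi/2
def rot(y): return np.array([[np.cos(y),-np.sin(y)],[np.sin(y),np.cos(y)]])
def lug(a,dz=0,piv=.099):   # TCP when lid tipped by a about the tub's far rim
    d,h=.098+piv,.028
    x=piv-d*np.cos(a)+h*np.sin(a); z=.050+d*np.sin(a)+h*np.cos(a)
    return np.r_[TUB+rot(LY)@[x,0],z+dz]
def lugflat(c,yaw,z): return np.r_[np.array(c)+rot(yaw)@[-.098,0],z+.028]
SL=[(-.028,-.056,0),(-.028,0,0),(-.028,.056,0),(.042,-.042,np.pi/2),(.042,.042,np.pi/2)]
E
python3 - <<'E'
from h import *
np.set_printoptions(precision=2,suppress=True)
for fl in (0,1):
    q=lambda p,o:robot.inverse_kinematics(list(p),o)
    for a in(0,.12,.25,.36): print(fl,a,q(lug(a),att(LY,a,fl)))
    print("up",q(lug(.36,.13),att(LY,.36,fl)), q(lugflat(TUB,LY,.2),att(LY,0,fl)))
    for z in(.011,.2): print("mat",q(lugflat(MAT,MY,z),att(MY,0,fl)))
    for s in SL:
        p=BO+rot(BY)@s[:2]; print("slot",np.r_[p],q([*p,.053],att(BY+s[2],0,fl)))
E
```

```text
0 0 [-0.37  0.36  0.26  2.23 -0.17  0.57 -1.76]
0 0.12 [-0.34  0.37  0.26  2.14 -0.18  0.77 -1.72]
0 0.25 [-0.32  0.4   0.27  2.03 -0.2   0.98 -1.69]
0 0.36 [-0.3   0.44  0.29  1.93 -0.22  1.15 -1.67]
up [-0.32  0.28  0.3   1.81 -0.16  1.42 -1.73] [-0.37  0.11  0.24  2.09 -0.03  0.94 -1.89]
mat [-0.84  0.49  0.14  2.12 -0.13  0.54 -2.2 ]
mat [-0.77  0.21  0.05  1.97 -0.01  0.97 -2.31]
slot [ 0.43 -0.36] [ 0.35  0.55  0.36  1.99 -0.31  0.65 -0.91]
slot [ 0.44 -0.31] [ 0.27  0.52  0.34  2.04 -0.29  0.62 -1.02]
slot [ 0.46 -0.25] [ 0.17  0.5   0.32  2.08 -0.27  0.6  -1.14]
slot [ 0.5  -0.36] [ 0.51  0.6   0.07  1.84 -0.06  0.71  0.36]
slot [ 0.52 -0.28] [ 0.39  0.57  0.05  1.9  -0.04  0.67  0.21]
1 0 [ 0.13  0.37 -0.34  2.21  0.22  0.59  1.  ]
1 0.12 [ 0.18  0.39 -0.37  2.11  0.13  0.79  1.1 ]
1 0.25 [ 0.21  0.42 -0.38  2.    0.08  0.99  1.16]
1 0.36 [ 0.23  0.46 -0.39  1.9   0.05  1.15  1.18]
up [ 0.24  0.31 -0.39  1.78 -0.01  1.42  1.21] [ 0.18  0.13 -0.36  2.06  0.06  0.95  1.16]
mat [-0.37  0.53 -0.45  2.09  0.4   0.6   0.45]
mat [-0.29  0.25 -0.52  1.94  0.15  0.99  0.68]
slot [ 0.43 -0.36] [ 0.79  0.54 -0.21  1.96  0.18  0.65  1.78]
slot [ 0.44 -0.31] [ 0.7   0.52 -0.22  2.02  0.19  0.63  1.68]
slot [ 0.46 -0.25] [ 0.61  0.5  -0.23  2.05  0.19  0.61  1.56]
slot [ 0.5  -0.36] [-0.14  0.92  1.1   1.87 -0.98  1.02 -1.99]
slot [ 0.52 -0.28] [-0.3   0.89  1.1   1.94 -0.98  0.99 -2.1 ]
```

Run:
```python
from h import *
np.set_printoptions(precision=4,suppress=True)
p=lug(0)
robot.goto(list(p+[0,0,.1]),att(LY,0,True))
robot.grip(.45,100)
robot.move_straight(list(p),vel=.1)
s=robot.sense();print(p,s["tcp_pos"],s["wrist_force"])
robot.grip(0,100)
s=robot.sense();print("grip",s["opening"],s["gripper_force"],s["wrist_force"],s["t"])
for a in np.linspace(.03,.36,12):
    robot.move_straight(list(lug(a)),vel=.05,attitude=att(LY,a,True))
    s=robot.sense();print(round(a,2),s["tcp_pos"]-lug(a),s["wrist_force"],s["opening"])
f=robot.grab_frame("side");g=robot.grab_frame("scene")
im=np.hstack([f["image"][120:300,130:330],g["image"][90:270,150:350]])
cv2.imwrite("pics/c.png",cv2.resize(im[:,:,::-1],None,fx=2,fy=2))
for n,f in(("side",f),("scene",g)):
    P=cloud(f);H=hsv(f);m=biggest((H[...,0]>100)&(H[...,0]<125)&(H[...,1]>150)&(P[...,0]>.3)&(P[...,0]<1)&(abs(P[...,1])<.3))
    q=P[m];A=np.c_[q[:,:2],np.ones(len(q))]
    for _ in range(10):
        c=np.linalg.lstsq(A,q[:,2],rcond=None)[0];k=abs(A@c-q[:,2])<.004;
        if _==0:k=abs(A@c-q[:,2])<.015
        A,q=A[k],q[k]
    w=TUB+rot(LY)@[.099,0]; print(n,"slope",np.degrees(np.arctan(np.hypot(*c[:2]))),"top z at rim",np.r_[w,1]@c,len(q))
print(robot.sense()["t"])
```

```text
[0.443  0.0258 0.078 ] [0.4435 0.0259 0.0785] [ 0.1202 -0.6217 -0.3618]
grip 0.12256804816415737 97.75854349136353 [-0.4015  0.5037  5.1256] 3.2833
0.03 [ 0.0007 -0.0001  0.0002] [ 1.3331 -0.0287 -0.4075] 0.11405183156463684
0.06 [ 0.0005 -0.0001 -0.0001] [ 2.2382 -0.1516 -1.1057] 0.11848172470432188
0.09 [ 0.0004 -0.     -0.0002] [ 0.7408 -0.8909 -1.2358] 0.12310378635124875
0.12 [ 0.0003 -0.     -0.0002] [ 1.984  -0.1599 -1.1413] 0.11918388438844703
0.15 [ 0.0002 -0.     -0.0003] [ 1.4638  0.4526 -0.9426] 0.12104381115699007
0.18 [ 0.0002 -0.     -0.0003] [ 0.8078  0.3001 -0.9252] 0.12308218554929738
0.21 [ 0.0002 -0.     -0.0003] [ 1.3634 -0.4119 -0.7842] 0.11607156351596275
0.24 [ 0.0001 -0.     -0.0003] [ 2.5178  0.3662 -0.3765] 0.11872637017702618
0.27 [ 0.0001 -0.     -0.0004] [ 1.9252 -0.1844 -0.2591] 0.11576183413488456
0.3 [ 0.0001 -0.     -0.0004] [ 3.1386 -0.0113 -0.5066] 0.11612484072413155
0.33 [ 0.0001 -0.     -0.0004] [ 2.299   0.2481 -1.9227] 0.1182579204798671
0.36 [ 0.0001 -0.     -0.0004] [ 1.8278 -0.2679 -0.5891] 0.11882995876968687
side slope 20.153022771869665 top z at rim 0.05610422449668967 3651
scene slope 20.064157343963196 top z at rim 0.054152139024369716 5641
6.5833
```

View pics/c.png

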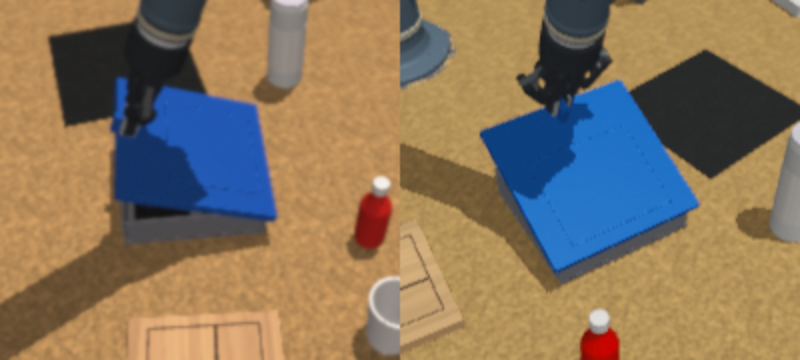

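Picture c shows the lid tipped about 20° in both views (centre (190,150) in the side crop), with its far edge still on the rim. The plane fit agrees, so I'll lift it off and lay it on the mat.

```bash
cat > lookblocks.py <<'E'
from h import *
def blocks(names=("side","scene","wrist"),verbose=True):
    out={}
    for n in names:
        f=robot.grab_frame(n);P=cloud(f,n=="wrist");H=hsv(f);out[n]=(f,P,H)
    return out
E
python3 - <<'E'
from h import *
import pickle
np.set_printoptions(precision=4,suppress=True)
robot.sleep(.3)
robot.move_straight(list(lug(.36,.12)),vel=.12)
robot.move_straight(list(lugflat(TUB,LY,.22)),vel=.12,attitude=att(LY,0,True))
robot.move_straight(list(lugflat(MAT,MY,.20)),vel=.15,attitude=att(MY,0,True))
s=robot.sense();print(s["opening"],s["wrist_force"],s["tcp_pos"])
f=robot.grab_frame("side");P=cloud(f);H=hsv(f)
def lid(f):
    P=cloud(f);H=hsv(f);m=biggest((H[...,0]>100)&(H[...,0]<125)&(H[...,1]>150)&(P[...,0]>.3)&(P[...,0]<.75)&(abs(P[...,1])<.5))
    q=P[m];A=np.c_[q[:,:2],np.ones(len(q))]
    for i in range(8):
        c=np.linalg.lstsq(A,q[:,2],rcond=None)[0];k=abs(A@c-q[:,2])<(.02 if i==0 else .005);A,q=A[k],q[k]
    return c,rect(q),np.r_[MAT,1]@c
print(lid(f))
c=robot.move_straight(list(lugflat(MAT,MY,.03)),vel=.12)
c=robot.move_straight(list(lugflat(MAT,MY,.011)),vel=.03,contact_N=6)
s=robot.sense();print(c,s["tcp_pos"]-lugflat(MAT,MY,.011),s["wrist_force"])
robot.grip(.45);robot.sleep(.2)
p=s["tcp_pos"].copy();p[2]+=.15;robot.move_straight(list(p),vel=.2)
# look into tub with wrist
robot.goto([.539-.05,.006,.30],[np.pi,0,np.pi/2])
F={n:robot.grab_frame(n) for n in("scene","side","wrist")};pickle.dump(F,open("f1.pkl","wb"))
for n in F: print(n,lid(F[n]))
im=np.hstack([F["wrist"]["image"],F["scene"]["image"]])
cv2.imwrite("pics/d.png",cv2.resize(im[:,:,::-1],(800,300)))
print(robot.sense()["t"])
E
```

```text
0.11979414602960345 [-0.5589 -0.3858 -2.014 ] [0.4013 0.3007 0.228 ]
(array([-0.0023,  0.0017,  0.2048]), (array([0.4982, 0.2958]), array([0.2239, 0.2139]), np.float64(1.5376978949771194)), np.float64(0.20412645956790523))
True [-0.0002 -0.0002  0.0008] [-1.014  -0.3888  4.6243]
scene (array([ 0.0027, -0.0001,  0.0125]), (array([0.4973, 0.2982]), array([0.2228, 0.2282]), np.float64(1.5517808239795128)), np.float64(0.013780629297707517))
side (array([0.0019, 0.0008, 0.0154]), (array([0.4954, 0.2962]), array([0.2233, 0.2232]), np.float64(1.551924634678377)), np.float64(0.01657341254037012))
wrist (array([ 0.006 ,  0.1536, -0.0062]), (array([0.4964, 0.1815]), array([0.0327, 0.191 ]), np.float64(1.553741443174029)), np.float64(0.042784447707359924))
15.6417
```

View pics/d.png

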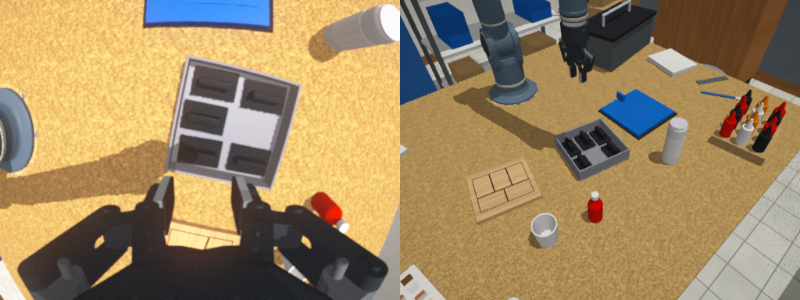

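Picture d shows five dark blocks in the tub: three in the left column at (210,80), (203,118) and (200,152), and two at (263,95) and (250,158). All have their ribs roughly along tub x. The lid lies flat and centred on the mat. Next I'll measure the ribs.

```bash
cat > lookblocks.py <<'E'
from h import *
def ribs(f,wrist,zt=.045,c=TUB,yaw=LY,half=.088,lo=.010,hi=.004,near=True):
    """rib tops (z about zt) near c: list of (centre xy, size, long-axis yaw)"""
    P=cloud(f,wrist);H=hsv(f);L=(P[...,:2]-c)@rot(yaw)
    dark=H[...,2]<110
    reg=(abs(L[...,0])<half)&(abs(L[...,1])<half)
    m=reg&dark&(P[...,2]>zt-lo)&(P[...,2]<zt+hi)
    n,l,s,_=cv2.connectedComponentsWithStats(m.astype(np.uint8),connectivity=4);o=[]
    for i in range(1,n):
        if s[i,4]<25: continue
        q=P[l==i];ce,sz,a=rect(q)
        if sz[0]<sz[1]: a+=np.pi/2; sz=sz[::-1]
        a=(a-yaw+np.pi/2)%np.pi-np.pi/2
        o.append((ce,(ce-c)@rot(yaw),sz,a,s[i,4],np.median(q[:,2])))
    return o
E
python3 - <<'E'
from lookblocks import *
import pickle
np.set_printoptions(precision=4,suppress=True)
F=pickle.load(open("f1.pkl","rb"))
for n in F:
    f=F[n];P=cloud(f,n=="wrist");L=(P[...,:2]-TUB)@rot(LY)
    m=biggest((abs(P[...,2]-.05)<.004)&(np.abs(L).max(-1)<.115)&(np.abs(L).max(-1)>.085))
    print(n,"rim",rect(P[m]))
    for r in ribs(f,n=="wrist"): print("  ",*r)
E
```

```text
scene rim (array([ 0.5341, -0.024 ]), array([0.1368, 0.1977]), np.float64(1.3627284776750224))
   [0.5108 0.0759] [-0.0417  0.0628] [0.0565 0.0133] 0.023350742872361607 81 0.042175654609364815
   [0.4924 0.0164] [-0.0478  0.0008] [0.0562 0.0147] 0.0009780591868242539 82 0.041880812997468236
   [ 0.4849 -0.0471] [-0.0423 -0.0629] [0.0578 0.0143] 0.03206900017489911 89 0.042252973018203556
   [0.5996 0.0549] [0.0495 0.0601] [0.0561 0.0138] 0.020539243709563948 97 0.04209737574913507
   [ 0.5771 -0.0631] [ 0.0513 -0.06  ] [0.0561 0.0145] 0.005553236781524973 102 0.04244067812943729
side rim (array([0.5394, 0.0059]), array([0.2007, 0.1958]), np.float64(1.364260061617927))
   [0.5968 0.0546] [0.0468 0.0592] [0.0548 0.0168] 0.07295052027843241 100 0.04421828191203207
   [0.5083 0.0759] [-0.0442  0.0623] [0.0555 0.0168] 0.030557389940170765 108 0.043785819473777646
   [0.489  0.0153] [-0.0508 -0.001 ] [0.0557 0.0166] 0.0056857290457568155 111 0.04391380072667851
   [ 0.5744 -0.0636] [ 0.0488 -0.061 ] [0.0559 0.0159] 0.022622101998114985 120 0.0441309102160186
   [ 0.4812 -0.0482] [-0.0457 -0.0647] [0.056  0.0163] 0.07428742714565217 120 0.04454652280247899
wrist rim (array([0.5397, 0.0074]), array([0.1982, 0.1989]), np.float64(1.3620384526365827))
   [0.5102 0.078 ] [-0.0427  0.0648] [0.0562 0.0142] 0.019645353689679013 475 0.04520606661963661
   [0.5986 0.0568] [0.0482 0.0618] [0.0561 0.0151] 0.06543015283421205 443 0.04524628180523122
   [0.4913 0.0174] [-0.0491  0.0016] [0.0564 0.0144] 0.0010453040043483242 502 0.04515088710201087
   [ 0.4832 -0.0447] [-0.0444 -0.0609] [0.0558 0.0148] 0.02989932283481167 482 0.044694627050694324
   [ 0.5752 -0.062 ] [ 0.0492 -0.0593] [0.0559 0.015 ] -0.00817269547674293 456 0.04492266874843692
```

```bash
cat >> lookblocks.py <<'E'
def edges(P,m,c,yaw,hx,hy,band=.006):
    """fit rectangle (half sizes hx,hy) to mask m: contour points near each side, one line per side"""
    cs,_=cv2.findContours(m.astype(np.uint8),cv2.RETR_EXTERNAL,cv2.CHAIN_APPROX_NONE)
    k=max(cs,key=len)[:,0];q=P[k[:,1],k[:,0]][:,:2]
    c=np.array(c,float)
    for _ in range(4):
        L=(q-c)@rot(yaw);d=[];sl=[];w=[]
        for ax,h,ho in((0,hx,hy),(1,hy,hx)):
            o=[]
            for s in(-1,1):
                g=(abs(L[:,ax]-s*h)<band)&(abs(L[:,1-ax])<ho-.012)
                if g.sum()<15: o.append(np.nan);continue
                pf=np.polyfit(L[g,1-ax],L[g,ax],1);o.append(pf[1]-s*h)
                sl.append(-pf[0] if ax==0 else pf[0]);w.append(g.sum())
            d.append(np.nanmean(o))
        c=c+rot(yaw)@np.array(d);yaw+=np.average(sl,weights=w)
    return c,yaw,np.array(sl),o
def board(f,wrist):
    P=cloud(f,wrist);L=(P[...,:2]-BO)@rot(BY)
    m=biggest((abs(P[...,2]-.018)<.006)&(np.abs(L).max(-1)<.12))
    return edges(P,m,BO,BY,.095,.1)
def rim(f,wrist):
    P=cloud(f,wrist);L=(P[...,:2]-TUB)@rot(LY)
    m=(abs(P[...,2]-.05)<.006)&(np.abs(L).max(-1)<.105)&(np.abs(L).max(-1)>.085)
    return edges(P,biggest(m),TUB,LY,.099,.099)
E
python3 - <<'E'
from lookblocks import *
np.set_printoptions(precision=4,suppress=True)
def look(c,s):
    for off in(.07,.05,.03):
        try: robot.goto([c[0],c[1]-s*off,.29],[np.pi,0,s*np.pi/2]);break
        except robot.IKError: print("ik",off)
    robot.sleep(.2);return robot.grab_frame("wrist")
for s in(1,-1):
    f=look(TUB,s);print("tub",s,rim(f,True))
    for r in ribs(f,True): print("  ",*r[:5])
    f=look(BO,s);print("board",s,board(f,True),robot.sense()["joint_pos"])
    cv2.imwrite("pics/e%d.png"%s,f["image"][:,:,::-1])
for n in("scene","side"):
    f=robot.grab_frame(n);print(n,rim(f,False)[:2],board(f,False)[:2])
print(robot.sense()["t"])
E
```

```text
tub 1 (array([0.5398, 0.0072]), np.float64(-0.20789954095177976), array([-0.0013, -0.001 ,  0.0054, -0.003 ]), [np.float64(0.0011287925379291075), np.float64(-0.0011287925311525837)])
   [0.5102 0.0774] [-0.0426  0.0642] [0.0556 0.0152] 0.014686814056060982 528
   [0.599  0.0559] [0.0487 0.0609] [0.0558 0.0147] 0.05566620532965594 511
   [0.4911 0.0176] [-0.0493  0.0017] [0.0552 0.0146] 0.007845685847865269 488
   [ 0.483  -0.0455] [-0.0445 -0.0617] [0.0566 0.0148] 0.019052001398810248 521
   [ 0.5761 -0.0625] [ 0.0501 -0.0596] [0.0553 0.0141] 0.004532846609860641 508
board 1 (array([ 0.4691, -0.3123]), np.float64(-0.2481861827728382), array([-0.0034, -0.0031,  0.0062,  0.0007]), [np.float64(0.0010783844485680733), np.float64(-0.00107838446921725)]) [ 0.6511  0.3239 -0.0493  1.6558  0.0167  1.1622  0.6   ]
tub -1 (array([0.5397, 0.0071]), np.float64(-0.2079249267275987), array([-0.0021, -0.0012, -0.004 ,  0.0075]), [np.float64(0.001155504873094279), np.float64(-0.0011555049160518333)])
   [ 0.5762 -0.0622] [ 0.0502 -0.0593] [0.0562 0.0148] 0.0012952416726523808 528
   [ 0.4831 -0.0456] [-0.0444 -0.0618] [0.0564 0.0148] 0.03683619168419483 538
   [0.491  0.0177] [-0.0494  0.0018] [0.0566 0.0138] 0.013202501222504992 492
   [0.5989 0.0561] [0.0485 0.0612] [0.056  0.0146] 0.02176629518181805 514
   [0.5099 0.078 ] [-0.0431  0.0646] [0.055  0.0142] 0.019091815657105826 508
board -1 (array([ 0.469 , -0.3124]), np.float64(-0.24947228382709374), array([-0.0019, -0.0026, -0.004 ,  0.0088]), [np.float64(0.0011909556956664347), np.float64(-0.0011909556986903908)]) [-0.4909  0.3168  1.1244  1.8716 -0.3131  1.1484 -2.3963]
scene (array([0.5409, 0.0059]), np.float64(-0.2078879691465555)) (array([ 0.4704, -0.313 ]), np.float64(-0.24990377315024512))
side (array([0.5351, 0.0058]), np.float64(-0.206059609025473)) (array([ 0.4676, -0.3143]), np.float64(-0.24802434240645563))
24.1833
```

```bash
sed -i 's/^LY=.*/LY=-.208; TUB=np.array([.5397,.0071]); MAT=np.array([.499,.2995]); MY=-.02/; s/^BO=.*/BO=np.array([.46905,-.31235]); BY=-.249/' h.py
cat > place.py <<'E'
from lookblocks import *
def best(p,yaw):
    q0=np.array(robot.sense()["joint_pos"]);c=[]
    for fl in(False,True):
        q=robot.inverse_kinematics(list(p),att(yaw,0,fl))
        if q is not None: c.append((np.abs(np.array(q)-q0).max()+ (10 if abs(q[6])>2.5 else 0),fl))
    return att(yaw,0,min(c)[1])
def look(c,z=.29,off=.07):
    robot.goto([c[0],c[1]-off,z],[np.pi,0,np.pi/2]);robot.sleep(.15);return robot.grab_frame("wrist")
def tubribs():
    return [r for r in ribs(look(TUB),True) if r[4]>200]
def boardribs():
    return [r for r in ribs(look(BO),True,zt=.058,c=BO,yaw=BY,half=.13) if r[4]>150]
def pick(ce,yaw,z0=.005):
    p=np.r_[ce,z0+.035];o=best(p,yaw)
    robot.grip(.27,80)
    robot.goto(list(p+[0,0,.09]),o)
    robot.move_straight(list(p+[0,0,.03]),vel=.15)
    hit=robot.move_straight(list(p),vel=.05,contact_N=15)
    robot.grip(0,80)
    s=robot.sense();print("pick",hit,s["tcp_pos"]-p,s["opening"],s["gripper_force"])
    robot.move_straight(list(p+[0,0,.11]),vel=.15)
def put(k,adj=(0,0)):
    x,y,a=SL[k];p=np.r_[BO+rot(BY)@(np.array([x,y])+adj),.053]
    o=best(p,BY+a)
    robot.goto(list(p+[0,0,.09]),o)
    robot.move_straight(list(p+[0,0,.012]),vel=.15)
    hit=robot.move_straight(list(p-[0,0,.001]),vel=.03,contact_N=4)
    s=robot.sense();print("put",k,hit,s["tcp_pos"]-p,s["opening"],s["wrist_force"])
    robot.grip(.27);robot.sleep(.15)
    robot.move_straight(list(p+[0,0,.09]),vel=.2)
def report(B):
    for r in B:
        k=min(range(5),key=lambda k:np.hypot(*(r[1]-SL[k][:2])))
        e=r[1]-SL[k][:2];da=(r[3]-SL[k][2]+np.pi/2)%np.pi-np.pi/2
        print("  slot",k,"err mm",e*1000,"ang",round(da,3),"z",round(r[5],4),"size",r[2],r[4])
E
python3 - <<'E'
from place import *
np.set_printoptions(precision=4,suppress=True)
T=tubribs()
for r in T: print(*r)
r=max(T,key=lambda r:r[0][0]-r[0][1])
pick(r[0],LY+r[3]); put(3); report(boardribs()); print(robot.sense()["t"])
E
```

```text
[0.5098 0.0777] [-0.0438  0.0629] [0.0562 0.0151] 0.01931090886819664 532 0.04501882570615599
[0.5989 0.0561] [0.0478 0.0602] [0.056  0.0149] 0.05547210909761979 534 0.04502093579494717
[0.4908 0.0176] [-0.05    0.0001] [0.0557 0.0146] 0.009758682670300445 488 0.04510359748254919
[ 0.4828 -0.0455] [-0.0448 -0.0632] [0.057  0.0146] 0.020540756659594983 523 0.04502693517411739
[ 0.5761 -0.0625] [ 0.05   -0.0606] [0.0554 0.0142] 0.010240847985659052 512 0.04507169565794394
pick False [0.0003 0.0002 0.0005] 0.14798280762642785 79.76113200187683
put 3 True [ 0.0003 -0.0004  0.0005] 0.14799999235483152 [0.309  0.0597 4.2075]
  slot 3 err mm [0.6856 0.7694] ang 0.022 z 0.0581 size [0.0555 0.0146] 549
34.075
```

Run:
```python
from place import *
np.set_printoptions(precision=4,suppress=True)
for k in(4,0,1,2):
    T=tubribs();print(len(T),[(np.round(r[1],3),round(r[3],3),r[2],round(r[5],3)) for r in T])
    T=[r for r in T if abs(r[2][0]-.056)<.003 and abs(r[2][1]-.0145)<.003 and abs(r[5]-.045)<.002]
    if not T: print("stop");break
    r=max(T,key=lambda r:r[0][0]-r[0][1])
    pick(r[0],LY+r[3]); 
    if not .1<robot.sense()["opening"]<.2: print("missed");break
    put(k)
report(boardribs()); f=look(TUB); print([(np.round(r[1],3),r[2]) for r in ribs(f,True)])
im=np.hstack([f["image"],robot.grab_frame("scene")["image"]])
cv2.imwrite("pics/f.png",cv2.resize(im[:,:,::-1],(800,300)));print(robot.sense()["t"])
```

```text
4 [(array([-0.044,  0.063]), np.float64(0.031), array([0.056 , 0.0149]), np.float64(0.045)), (array([0.048, 0.06 ]), np.float64(0.063), array([0.0566, 0.0149]), np.float64(0.045)), (array([-0.05,  0.  ]), np.float64(0.007), array([0.0555, 0.0146]), np.float64(0.045)), (array([-0.045, -0.063]), np.float64(0.017), array([0.0565, 0.0145]), np.float64(0.045))]
pick False [0.0003 0.0003 0.0005] 0.14713142918036246 80.0904893875122
put 4 True [ 0.0003 -0.0004  0.0005] 0.14428239395721418 [-0.0928 -0.2579  4.9001]
3 [(array([-0.044,  0.063]), np.float64(0.025), array([0.0561, 0.0149]), np.float64(0.045)), (array([-0.05,  0.  ]), np.float64(0.019), array([0.0551, 0.0147]), np.float64(0.045)), (array([-0.045, -0.063]), np.float64(0.034), array([0.0565, 0.0145]), np.float64(0.045))]
pick False [0.0003 0.0002 0.0004] 0.14437418090724977 78.88161778450012
put 0 True [ 0.0001 -0.0004  0.0005] 0.14607482816614697 [-1.5429 -0.3072  4.6979]
2 [(array([-0.044,  0.063]), np.float64(0.021), array([0.0561, 0.015 ]), np.float64(0.045)), (array([-0.05,  0.  ]), np.float64(0.015), array([0.0555, 0.0147]), np.float64(0.045))]
pick False [0.0003 0.0002 0.0004] 0.14499572820140438 78.97070288658142
put 1 True [ 0.0001 -0.0004  0.0004] 0.14558857046841764 [-0.8679 -0.7829  4.5115]
1 [(array([-0.044,  0.063]), np.float64(0.04), array([0.0562, 0.0152]), np.float64(0.045))]
pick False [0.0003 0.0002 0.0004] 0.1455061879560034 79.22792315483093
put 2 True [ 0.0002 -0.0003  0.0005] 0.14476754186739504 [-0.5967 -0.1009  5.3229]
  slot 2 err mm [-0.0995 -0.0408] ang -0.002 z 0.058 size [0.056  0.0148] 577
  slot 4 err mm [0.851  1.2913] ang -0.002 z 0.0581 size [0.0565 0.015 ] 565
  slot 1 err mm [-0.0813  0.0162] ang 0.008 z 0.0581 size [0.0569 0.0146] 542
  slot 3 err mm [0.6699 0.6943] ang 0.03 z 0.0582 size [0.0557 0.0146] 545
  slot 0 err mm [0.0726 0.0404] ang -0.017 z 0.0581 size [0.0562 0.0149] 568
[]
69.8833
```

View pics/f.png

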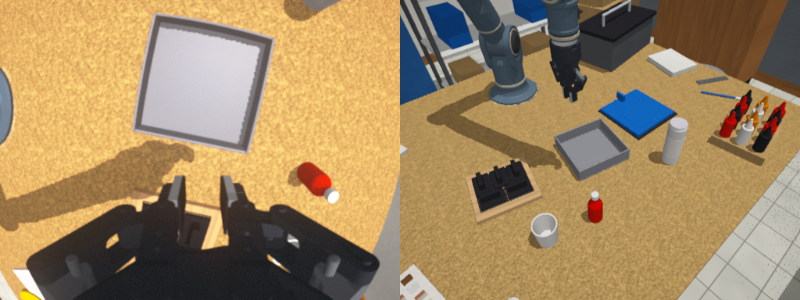

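Picture f shows the tub empty (around (203,85)) and all five blocks on the board (505,188). Slots 3 and 4 read about 1 mm off, so I'll check them from close by in both orientations.

Run:
```python
from place import *
np.set_printoptions(precision=4,suppress=True)
c=BO+rot(BY)@[.03,0]
for s in(1,-1):
    robot.goto([c[0],c[1]-s*.06,.24],[np.pi,0,s*np.pi/2]);robot.sleep(.2);f=robot.grab_frame("wrist")
    print(s,board(f,True)[:2]);report(ribs(f,True,zt=.058,c=BO,yaw=BY,half=.13))
    # base tops z=.030
    P=cloud(f,True);H=hsv(f);L=(P[...,:2]-BO)@rot(BY)
    for k,(x,y,a) in enumerate(SL):
        D=(L-[x,y])@rot(a)
        m=(abs(D[...,0])<.042)&(abs(D[...,1])<.0285)&(P[...,2]>.024)&(P[...,2]<.07)
        ce,sz,an=rect(np.c_[D[m]]); print("   base",k,ce*1000,sz,an)
    if s==1: 
        ys,xs=np.where(abs(L).max(-1)<.1);im=f["image"][ys.min():ys.max(),xs.min():xs.max(),::-1]
        cv2.imwrite("pics/g.png",cv2.resize(im,None,fx=2.3,fy=2.3)[:600,:800])
print(robot.sense()["t"])
```

```text
1 (array([ 0.4692, -0.3122]), np.float64(-0.25046792141828744))
  slot 2 err mm [-0.1769 -0.2152] ang 0.005 z 0.058 size [0.0564 0.0148] 747
  slot 4 err mm [0.7834 0.5845] ang -0.004 z 0.0582 size [0.0562 0.0148] 736
  slot 1 err mm [0.1182 0.1215] ang -0.002 z 0.058 size [0.0568 0.0146] 704
  slot 3 err mm [1.0958 1.6626] ang -0.004 z 0.0581 size [0.0554 0.0142] 704
  slot 0 err mm [-0.1288  0.1551] ang -0.007 z 0.0579 size [0.0561 0.0149] 735
   base 0 [-0.1121  0.2145] [0.0784 0.053 ] 0.0036272651960596787
   base 1 [-0.3553  0.1064] [0.0528 0.0787] 1.5697848582128846
   base 2 [-0.3043  0.0053] [0.053  0.0783] 1.566340858291194
   base 3 [ 1.1325 -1.0965] [0.0781 0.0524] 0.006402815585255139
   base 4 [ 0.8909 -0.7499] [0.0526 0.0782] 1.5695236021099477
-1 (array([ 0.4692, -0.3126]), np.float64(-0.2506783449786324))
  slot 3 err mm [0.7703 1.0177] ang 0.005 z 0.0581 size [0.0555 0.0146] 739
  slot 0 err mm [-0.1233  0.3324] ang 0.002 z 0.058 size [0.0568 0.0148] 761
  slot 1 err mm [0.1641 0.0698] ang 0.005 z 0.0581 size [0.056  0.0149] 717
  slot 4 err mm [0.638  0.6534] ang 0.004 z 0.0583 size [0.0566 0.0142] 721
  slot 2 err mm [-0.6525 -0.2001] ang 0.004 z 0.058 size [0.0562 0.0133] 677
   base 0 [-0.0965 -0.0436] [0.0527 0.0788] 1.5661184843401723
   base 1 [0.1014 0.1942] [0.0791 0.052 ] 0.003136722626611717
   base 2 [-0.5712 -0.2823] [0.0783 0.0518] 0.007004023681191876
   base 3 [ 0.948  -0.7047] [0.0785 0.0523] 0.0003897614927814339
   base 4 [ 1.0759 -0.8691] [0.0529 0.0791] 1.5685342377649834
73.6833
```

View pics/g.png

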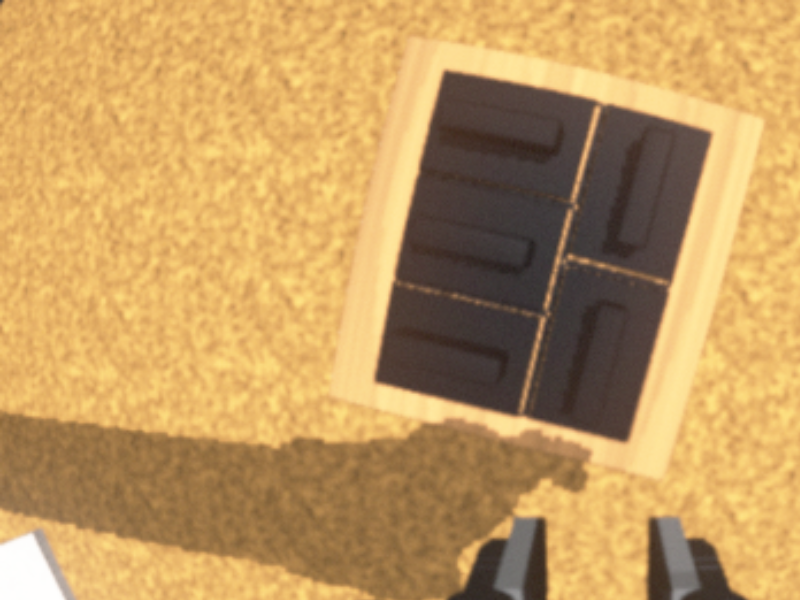

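Picture g shows all five blocks within their outlines, with slots 3 and 4 (at (640,190) and (595,370)) about 1 mm off towards +x/+y. I'll nudge those two back, then recheck.

Run:
```python
from place import *
np.set_printoptions(precision=4,suppress=True)
for k,d in((3,(-.00095,-.001)),(4,(-.00085,-.0008))):
    x,y,a=SL[k];p0=np.r_[BO+rot(BY)@[x,y],.053];p1=p0+np.r_[rot(BY)@d,0];o=best(p0,BY+a)
    robot.grip(.27,60);robot.goto(list(p0+[0,0,.08]),o)
    robot.move_straight(list(p0),vel=.1,contact_N=15);robot.grip(0,60);print(robot.sense()["opening"])
    robot.move_straight(list(p0+[0,0,.006]),vel=.03);robot.move_straight(list(p1+[0,0,.006]),vel=.02)
    print(robot.move_straight(list(p1-[0,0,.001]),vel=.02,contact_N=4),robot.sense()["tcp_pos"]-p1)
    robot.grip(.27);robot.sleep(.15);robot.move_straight(list(p1+[0,0,.09]),vel=.2)
c=BO+rot(BY)@[.03,0]
for s in(1,-1):
    robot.goto([c[0],c[1]-s*.06,.24],[np.pi,0,s*np.pi/2]);robot.sleep(.2);f=robot.grab_frame("wrist")
    report(ribs(f,True,zt=.058,c=BO,yaw=BY,half=.13))
    P=cloud(f,True);L=(P[...,:2]-BO)@rot(BY)
    for k,(x,y,a) in enumerate(SL):
        D=(L-[x,y])@rot(a)
        m=(abs(D[...,0])<.042)&(abs(D[...,1])<.0285)&(P[...,2]>.024)&(P[...,2]<.07)
        ce,sz,an=rect(D[m]); print("   base",k,rot(a)@ce*1000)
# lid on the mat
robot.goto([MAT[0]-.03,MAT[1]-.09,.32],[np.pi,0,np.pi/2]);robot.sleep(.2);f=robot.grab_frame("wrist")
P=cloud(f,True);H=hsv(f);b=(H[...,0]>100)&(H[...,0]<125)&(H[...,1]>150)
m=biggest(b&(abs(P[...,2]-.016)<.006));print("lid",edges(P,m,MAT,MY,.11,.11),np.median(P[m][:,2]))
for n in("scene","side","wrist"):
    f=robot.grab_frame(n);P=cloud(f,n=="wrist");H=hsv(f)
    L=(P[...,:2]-MAT)@rot(MY);m=(H[...,0]>100)&(H[...,0]<125)&(H[...,1]>150)&(P[...,2]>.035)&(P[...,2]<.055)&(np.abs(L).max(-1)<.12)
    if m.sum()>20:print(n,"lug",rect(P[m]),np.r_[MAT+rot(MY)@[-.098,0]])
print(robot.sense()["t"])
```

```text
0.14763324380205614
True [ 0.0001 -0.0002  0.0009]
0.15154060496062308
True [ 0.0001 -0.0001  0.0009]
  slot 2 err mm [-39.6945  -7.7291] ang 0.227 z 0.0579 size [0.0569 0.0146] 720
  slot 4 err mm [-0.249   0.0926] ang -0.004 z 0.0581 size [0.0562 0.0147] 745
  slot 1 err mm [ 0.6835 -1.7635] ang 0.071 z 0.0581 size [0.0571 0.0146] 713
  slot 3 err mm [0.0008 1.0129] ang -0.003 z 0.0581 size [0.0554 0.0142] 703
  slot 0 err mm [-0.369   0.2482] ang -0.0 z 0.0579 size [0.0566 0.0148] 739
   base 0 [0.1802 0.9131]
   base 1 [-0.4705  1.1765]
   base 2 [-23.3027  -3.8058]
   base 3 [-0.0004  0.4357]
   base 4 [-0.3446  0.4604]
  slot 3 err mm [-0.4749  0.428 ] ang 0.006 z 0.0581 size [0.0555 0.0146] 737
  slot 0 err mm [0.2056 0.149 ] ang 0.011 z 0.058 size [0.0562 0.015 ] 763
  slot 1 err mm [ 0.8531 -1.6692] ang 0.06 z 0.058 size [0.0559 0.0147] 715
  slot 4 err mm [-0.3893  0.3063] ang 0.006 z 0.0583 size [0.057  0.0142] 723
  slot 2 err mm [-39.268   -7.7203] ang 0.226 z 0.058 size [0.0554 0.0141] 666
   base 0 [-0.0925  1.0752]
   base 1 [-0.4322  1.1286]
   base 2 [-23.2486  -4.0174]
   base 3 [-0.4959  0.4981]
   base 4 [-0.1541  0.2342]
lid (array([0.499 , 0.2992]), np.float64(-0.019520067852277386), array([ 0.0007, -0.0007,  0.0017, -0.0017]), [np.float64(0.0008768636560889248), np.float64(-0.0008768619852210363)]) 0.016825518095719423
scene lug (array([0.4049, 0.2997]), array([0.0125, 0.0402]), np.float64(1.5349645595923165)) [0.401  0.3015]
side lug (array([0.4019, 0.2983]), array([0.0161, 0.0391]), np.float64(1.4132061661344388)) [0.401  0.3015]
wrist lug (array([0.4023, 0.301 ]), array([0.0122, 0.0418]), np.float64(1.5339967668521817)) [0.401  0.3015]
88.1083
```

The knock has happened: slot 2's block was shoved about 40 mm and slot 1's was twisted slightly. I'll re-place both.

Run:
```python
from place import *
np.set_printoptions(precision=4,suppress=True)
def chk():
    c=BO+rot(BY)@[.0,0];o=[]
    for s in(1,-1):
        robot.goto([c[0],c[1]-s*.06,.24],[np.pi,0,s*np.pi/2]);robot.sleep(.2);f=robot.grab_frame("wrist")
        B=ribs(f,True,zt=.058,c=BO,yaw=BY,half=.13);report(B);o.append(B)
    return o
for k in(2,1):
    B=[r for r in boardribs()]
    tgt=np.array([-.0677,.0483]) if k==2 else np.array(SL[1][:2])
    r=min(B,key=lambda r:np.hypot(*(r[1]-tgt)));print(k,r)
    pick(r[0],BY+r[3],.018); put(k)
o=chk();print(robot.sense()["t"])
f=robot.grab_frame("wrist");cv2.imwrite("pics/i.png",f["image"][:,:,::-1])
```

```text
2 (array([ 0.4149, -0.2492]), array([-0.068 ,  0.0479]), array([0.0561, 0.0145]), np.float64(0.20371827198538295), np.int32(559), np.float64(0.0580915076260861))
pick False [ 0.0002 -0.0002  0.0004] 0.14237295682269013 78.51747751235962
put 2 True [0.0003 0.0001 0.0004] 0.14271535660861537 [-0.7007  0.3022  4.176 ]
1 (array([ 0.442 , -0.3075]), array([-0.0274, -0.0019]), array([0.0567, 0.0146]), np.float64(0.07238488230228945), np.int32(543), np.float64(0.05810127466434625))
pick False [ 0.0003 -0.0002  0.0004] 0.1467065759531442 78.43953609466553
put 1 True [ 0.0004 -0.0001  0.0004] 0.14262145060904702 [-0.3044 -0.1173  4.1405]
  slot 2 err mm [0.3407 0.5482] ang 0.001 z 0.058 size [0.0562 0.0148] 774
  slot 4 err mm [-0.255  -0.1259] ang -0.005 z 0.0582 size [0.0562 0.0151] 768
  slot 1 err mm [0.3334 0.5292] ang -0.004 z 0.0581 size [0.0559 0.0144] 730
  slot 3 err mm [-0.3167  0.9747] ang 0.018 z 0.0581 size [0.0552 0.0148] 719
  slot 0 err mm [ 0.1837 -0.3196] ang -0.007 z 0.0581 size [0.056  0.0146] 762
  slot 3 err mm [-0.407   0.5965] ang 0.005 z 0.0581 size [0.0563 0.0143] 756
  slot 0 err mm [-0.323   0.0108] ang 0.009 z 0.0579 size [0.0561 0.0149] 775
  slot 1 err mm [-0.2712  0.4184] ang -0.005 z 0.0581 size [0.0561 0.0148] 722
  slot 4 err mm [-0.2866  0.3239] ang 0.01 z 0.0581 size [0.0571 0.0138] 721
  slot 2 err mm [0.304  0.1555] ang 0.004 z 0.058 size [0.0551 0.0132] 680
108.7083
```

View pics/i.png

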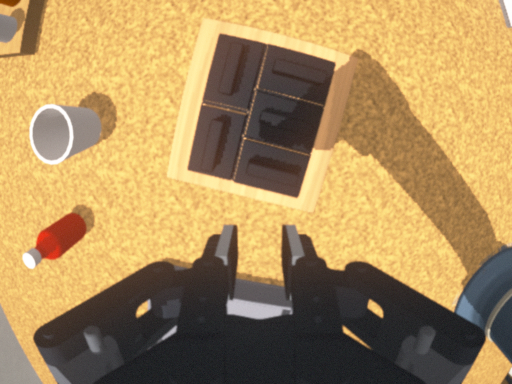

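Picture i shows all five blocks tidy in their outlines (around (262,110)), with the cup and bottle undisturbed. Now for the lid.

Run:
```python
from place import *
np.set_printoptions(precision=4,suppress=True)
C=np.array([.499,.2992]);p=lugflat(C,MY,.0115)
robot.goto([.5,.0,.28],[np.pi,0,np.pi/2])
robot.goto(list(p+[0,0,.1]),att(MY,0,True))
robot.grip(.45,100);robot.move_straight(list(p),vel=.1,contact_N=15)
robot.grip(0,100);s=robot.sense();print(s["opening"],s["tcp_pos"]-p)
robot.move_straight(list(p+[0,0,.19]),vel=.12)
t=lugflat(TUB,LY,.050)
robot.move_straight(list(t+[0,0,.15]),vel=.15,attitude=att(LY,0,True))
robot.move_straight(list(t+[0,0,.02]),vel=.1)
h=robot.move_straight(list(t-[0,0,.001]),vel=.02,contact_N=5);s=robot.sense()
print(h,s["tcp_pos"]-t,s["wrist_force"],s["opening"])
robot.grip(.45);robot.sleep(.2);robot.move_straight(list(t+[0,0,.12]),vel=.15)
f=look(TUB);P=cloud(f,True);H=hsv(f)
m=biggest((H[...,0]>100)&(H[...,0]<125)&(H[...,1]>150)&(abs(P[...,2]-.055)<.008))
q=P[m];c=np.linalg.lstsq(np.c_[q[:,:2]-TUB,np.ones(len(q))],q[:,2],rcond=None)[0]
print("lid",edges(P,m,TUB,LY,.11,.11)[:2],"plane",c,"rms",np.std(q[:,2]))
report(boardribs())
g=robot.grab_frame("scene");robot.goto([.675,0,.25],[np.pi,0,np.pi/2]);f=robot.grab_frame("side")
cv2.imwrite("pics/j.png",cv2.resize(np.hstack([f["image"],robot.grab_frame("scene")["image"]])[:,:,::-1],(800,300)));print(robot.sense()["t"])
```

```text
0.11676865278429693 [0.0003 0.0003 0.0008]
True [-0.0001 -0.      0.0013] [-0.8358 -0.2999  4.1149] 0.1188055272986498
lid (array([0.5393, 0.0073]), np.float64(-0.20924669937798993)) plane [ 0.0045 -0.0006  0.0558] rms 0.001012676531966041
  slot 2 err mm [0.4782 0.4871] ang -0.012 z 0.0581 size [0.0554 0.0147] 563
  slot 4 err mm [-0.4252  0.4948] ang 0.007 z 0.0582 size [0.0559 0.0148] 549
  slot 1 err mm [0.531  0.3868] ang -0.003 z 0.0581 size [0.0556 0.0148] 536
  slot 3 err mm [-0.2437 -0.1377] ang 0.024 z 0.0581 size [0.0561 0.0146] 540
  slot 0 err mm [0.3246 0.0648] ang -0.005 z 0.0579 size [0.0561 0.0147] 560
125.8583
```

View pics/j.png

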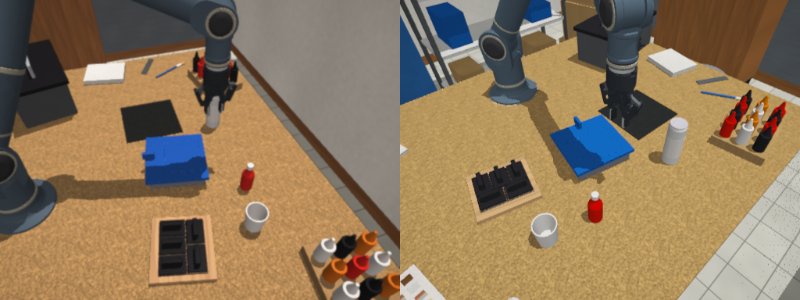

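Picture j shows the lid seated level and centred on the tub (592,148), the blocks in place (503,188) and the bystanders untouched. Handing in.

```bash
python3 -c "
from plant import robot
print(robot.close_job())"
```

```text
the job is handed in; nothing more can be done
None
```

The job is handed in, with no verdict returned: the lid was tipped about 20° and laid on the mat, all five blocks lie in their outlines within about 1 mm (two re-placed after a mid-run knock), and the lid is back on the tub, centred and level; about 126 s of the 210 s were used.

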